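# Open the red-capped jar on the shop counter

### The job

Open the white jar clamped in the dark steel stand for a customer: unscrew its red cap, anticlockwise seen from above, regripping as often as needed until the thread lets go, and lift it straight off. Set the cap down gently in the round blue tray, right way up with its open side down and lying flat, and let go of it. Do not disturb the other bottles and packets on the counter.

Things in the scene. Friction and masses are not known exactly. Their poses are not given: they have to be found in the camera images.
- cap: Loose screw cap: red ribbed plastic, round, 58 mm across, 40 mm high, 50 to 85 g, white stripe on its top from the centre along +x. Origin at the centre of its underside (open side), z up through its closed top. Starts screwed on the jar, underside 120 mm above the counter on the jar's shoulder (radius 36 mm, sloping away beyond). Grip its side anywhere, fingertips 5 mm or more above the underside.
- thread (a joint): Unscrewed angle of the cap, rad: 0 tight, growing anticlockwise from above. Turning takes about 0.25 N m throughout (grip with 40 N or more) and it stays where left. Up to 0.1 rad of play between cap and thread. Up to about 3.6 the thread holds the cap down; from about 3.65 it lifts straight off; stop at 3.9. The cap need not rise while turning (1 to 4 mm free rise): turn at constant height.
- jar: White jar with a green and yellow label band, 90 mm in diameter, clamped in a steel stand with a 130 mm square base, fixed to the counter. Origin on the counter on the jar's vertical axis, which is the cap's axis. The neck and thread reach from 120 to 156 mm above the counter.
- tray: Round blue tray, fixed to the counter, 166 mm in diameter outside, inner floor 156 mm in diameter and 4 mm above the counter, rim 14 mm high. Origin at the centre of its underside, on the counter.
- tin: Bystander: yellow tin, 60 mm in diameter, 60 mm high, loose; origin at the centre of its base.
- blue_bottle: Bystander: white bottle with blue cap, 64 mm in diameter, 150 mm high, loose; origin at the centre of its base.
- amber_bottle: Bystander: amber bottle with white cap, 68 mm in diameter, 190 mm high, loose; origin at the centre of its base.
- white_bottle: Bystander: white bottle with white cap and yellow label, 60 mm in diameter, 160 mm high, loose; origin at the centre of its base.
- carton: Bystander: upright packet, 50 x 90 x 130 mm, loose; origin at the centre of its base.
- scoop: Bystander: white plastic measuring scoop lying flat, 140 mm long, 30 mm high, loose; origin on its underside, 8 mm behind the centre of its bowl.
There are look-alikes about, which are no part of the job. Of the things that look like the tray, take the one that is farthest from the robot's base at the start.

How it is judged (in metres and radians):
On the way, in this order (a step that is already met when the one before it is completed fails the run):
1. the cap has been broken loose (turned by more than 1 rad) (value of joint thread above 1 rad), for 0.1 s.
2. the cap has been unscrewed to the end of its thread (turned by more than 3.5 rad) (value of joint thread above 3.5 rad), for 0.1 s.
3. the cap has been lifted clear of the jar's neck (its underside 40 mm or more above its seat on the jar) (z of cap in the frame of jar above 0.16 m), for 0.1 s.
At the end, for the whole second after the job is handed in: The jar is unscrewed (thread past 3.5 rad) and the cap lies at rest and released on the tray's floor: within 50 mm of the tray's centre, its underside 2 to 7 mm above the counter, open side down and upright within 0.08 rad (value of joint thread above 3.5 rad and horizontal distance between cap and tray below 0.05 m and z of cap in the frame of tray between 0.002 and 0.007 m and angle between cap's own z axis and vertical below 0.08 rad and linear speed of cap below 0.02 m/s and contact force between cap and the fingers below 0.1 N); the robot touches nothing.
It fails at once if the cap dropped or slammed into the tray (faster than 0.5 m/s within 30 mm of the tray's floor) (horizontal distance between cap and tray below 0.08 m and height (world z) of cap below 0.034 m and linear speed of cap above 0.5 m/s).
It fails at once if a bystander moved by more than 30 mm (distance of any of tin, blue_bottle, amber_bottle, white_bottle, carton, scoop from where it was at the start of the episode above 0.03 m).
It also fails if it takes over 48 s, if anything falls off the work surface, if the arm or the gripper's body presses on something with over 40 N, if the wrist force passes 120 N, or if a joint passes its speed limit or range.

### The arm

A 6-joint arm with a two-finger parallel gripper is mounted at the origin on the work surface. World frame = base frame: x ahead of the robot, y to its left, z up, the work surface at z = 0. Lengths are in m, angles in degrees, forces in N, time in s.
With the tool pointing down it reaches from about 0.25 to 0.775 m from the base axis. Payload 8.9 kg.
Tool frame: the origin (TCP) lies at the very end of the fingers, on their centre line; the grasp point (between the pads) lies 19 mm behind it; z points along the fingers, y is the direction in which the jaws open and shut (so a half turn about z gives the same grasp; the last joint's range is limited). The gripper opens to 85 mm and grips with 20 to 120 N. Pads are 22 mm wide; open, the fingers measure 114 mm over their backs; the gripper's body (76 mm by 85 mm) begins 54 mm behind the grasp point. The pads swing forward as they close: fully open they stand 13 mm farther back than shut.
Start: joints at [57.622, 16.656, -8.789, 64.555, 0, 82.019], TCP at [0.217, 0.478, 0.231] pointing down, gripper open.
Joint ranges: [-144.48, 144.48], [-52.06, 99.96], [-74.48, 78.29], [-112.23, 115.85], [-86.99, 84.42], [-180, 180]. Speed limits (degrees/s): [127.2, 127.2, 159.86, 180, 180, 180].

### API

Orientations are given as a 3x3 rotation matrix whose columns are the frame's x, y, z axes.
In Python, from station import bot gives the robot as it stands.
- The arm moves only by the tool send_rows, never from a script. Its argument "targets" is a list that holds one entry, the list of rows, each a list of 5 numbers: the closure, from -1 (fully open) to 1 (shut), then the shift along the tool's x, y, z in mm, then the turn about the tool's z in rad. In form: [[[jaw, tx, ty, tz, turn], ...]]. A call has 1 to 12 rows; each row shifts and turns the commanded pose from where the row before left it, along the tool's axes as they then stand; what a row does not reach is not made up. A row lasts 1/10 s, in which the tool goes at most 50 mm and 8.59 degrees, less where a joint would pass 70% of its speed; a pose out of reach is approached as far as the arm can. A call with a gripper value outside its range is refused whole. The fingers move at their own pace and stop on an object; the grip force is fixed at half the most. Time passes only in rows, so rows that do not move let the fingers close. It gives the time, the measured TCP pose, the force and the opening at its end, in the units of the state.
- bot.get_obs(): the state, without advancing time (a new reading comes with each control period).
- bot.get_image(name): name is "side" or "top" or "wrist"; returns a dict with "img" (420x560x3 uint8, blue, green, red), "fx", "fy", "cx", "cy" (pixels), "pose" (4x4, takes a point from camera to world coordinates); the wrist camera has in their place "hand_eye" (4x4, takes a point from camera to tool coordinates, whose origin is the TCP and whose axes are the flange's). Camera axes: x right, y down, z forward; pixel columns grow to the right and rows downward; lengths in m; the calibration is good to about 2 mm. The wrist camera is an equidistant fisheye: a pixel r from the principal point sees the ray r / f radians off the axis. A picture is of the moment at which its call begins: read the wrist's pose just before it. There is no depth.
- bot.finish_job(): hands the job in, once; it reports no verdict.
The state is a dict: "time_s": time; "joint_pos": joint angles; "dq": joint speeds; "joint_efforts": joint torques, N m; "eef_pos": TCP position; "ee_rot": TCP orientation; "force": force on the tool from outside, world axes, zero at the start; "ft_torque": the same for the moment, N m; "gripper_width": finger opening in m.
Only numpy, scipy, OpenCV 4.12 (cv2) and the standard library are available. Lean on these libraries where they do the work, as an engineer would, in place of code of your own. Each camera call takes 0.05 s, during which the arm holds its last target. There are 200 camera calls.

## Working session

There is one attempt and no reset: what is moved stays moved. The work goes in short steps, Python scripts to look and compute and a tool call to move; the robot and the scene stay as the last step left them, time stands still between calls to the robot, and variables do not carry over. Pictures are saved under pics/ and viewed, about 8 in all and at most 12, crops included, and the job is handed in when it is done.

Besides the shell and the picture viewer there is one more tool, called after "Call:" as a command line: name --argument value ..., lists and objects as JSON in quotes. send_rows: Moves the arm, as the interface text tells. Its arguments: {"type":"object","properties":{"targets":{"type":"array"}},"required":["targets"]}

```bash
mkdir -p pics
cat > h.py <<'E'
import numpy as np, cv2
from station import bot
def grab(n,f):
    o=bot.get_obs(); d=bot.get_image(n); cv2.imwrite('pics/'+f,d['img']); return d,o
def ray(d,u,v):
    P=np.array(d['pose']); r=P[:3,:3]@np.array([(u-d['cx'])/d['fx'],(v-d['cy'])/d['fy'],1]); return P[:3,3],r
def onz(d,u,v,z):
    c,r=ray(d,u,v); return c+r*(z-c[2])/r[2]
E
python3 - <<'E'
from h import *
a,o=grab('top','t1.png'); b,_=grab('side','s1.png')
for k in o: print(k,np.round(o[k],3).tolist())
for d in (a,b): print(d['fx'],d['fy'],d['cx'],d['cy'],np.round(d['pose'],3).tolist())
E
```

```text
time_s 0.0
joint_pos [57.622, 16.69, -8.831, 64.555, 0.002, 82.019]
dq [0.002, -0.051, 0.043, 0.015, 0.07, 0.06]
joint_efforts [-0.002, -53.714, 33.137, 0.016, -0.0, 0.0]
eef_pos [0.217, 0.478, 0.231]
ee_rot [[-0.911, 0.413, -0.001], [0.413, 0.911, -0.001], [0.0, -0.001, -1.0]]
force [0.021, 0.322, -0.29]
ft_torque [-0.043, 0.005, -0.036]
gripper_width 0.085
414.2877131494355 414.2877131494355 277.20739779376606 214.2159557742952 [[-0.066, -0.976, 0.209, 0.301], [-0.998, 0.065, -0.013, 0.016], [-0.0, -0.209, -0.978, 1.224], [0.0, 0.0, 0.0, 1.0]]
444.3784873754511 444.3784873754511 282.64575083973307 213.04056115902713 [[0.964, -0.151, 0.218, 0.288], [-0.264, -0.614, 0.743, -0.881], [0.021, -0.774, -0.632, 0.857], [0.0, 0.0, 0.0, 1.0]]
```

View pics/t1.png

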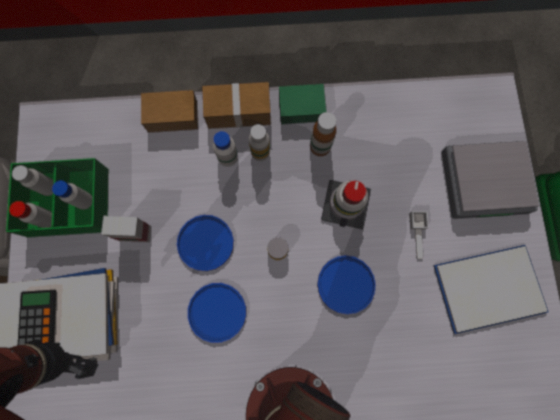

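View pics/s1.png

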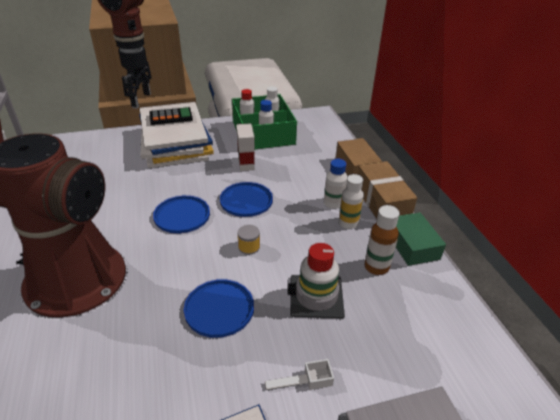

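The top view shows three blue trays at (206,243), (217,312) and (347,285), and the jar with its red cap in the stand at (353,190). The other red cap, at (20,210), is in the green box and isn't ours. The side view shows the same trays at (247,199), (182,214) and (219,307), with the cap at (321,257). Next I'll measure these.

Run:
```python
from h import *
from scipy.optimize import least_squares
D={n:bot.get_image(n) for n in('top','side')}
for n,d in D.items():
    hsv=cv2.cvtColor(d['img'],cv2.COLOR_BGR2HSV)
    m=cv2.inRange(hsv,(105,150,60),(125,255,255))
    for c in cv2.findContours(m,0,1)[0]:
        if cv2.contourArea(c)>900:
            # rim outer silhouette -> points on rim-top plane, circle fit
            p=np.array([onz(d,u,v,.012)[:2] for u,v in c[:,0]+0.])
            f=least_squares(lambda q:np.hypot(*(p-q[:2]).T)-q[2],[*p.mean(0),.08],loss='soft_l1',f_scale=.003).x
            print(n,'tray',c[:,0].mean(0).round(),f.round(4),'dist',np.hypot(*f[:2]).round(3))
    m=cv2.inRange(hsv,(0,150,60),(6,255,255))|cv2.inRange(hsv,(172,150,60),(180,255,255))
    for c in cv2.findContours(m,0,1)[0]:
        (u,v),r=cv2.minEnclosingCircle(c)
        if 100<cv2.contourArea(c)<3000: print(n,'red',round(u),round(v),round(r,1),cv2.contourArea(c),onz(d,u,v,.14).round(3),cv2.boundingRect(c))
# cap triangulate: closest point of two rays, centroid of red+stripe hull
t=D['top']['img'];s=D['side']['img']
C=np.hstack([cv2.resize(t[140:240,300:400],(400,400),interpolation=2),cv2.resize(t[195:295,155:255],(400,400),interpolation=2)])
cv2.imwrite('pics/c1.png',C)
```

```text
top tray [216. 313.] [0.2866 0.1914 0.0798] dist 0.345
top tray [346. 284.] [ 0.3403 -0.1845  0.0798] dist 0.387
top tray [205. 243.] [0.4889 0.2183 0.0799] dist 0.535
top red 18 209 9.0 194.0 [0.592 0.693 0.14 ] (10, 201, 18, 16)
top red 354 192 10.9 282.5 [ 0.58  -0.211  0.14 ] (344, 181, 22, 22)
top red 376 1 41.5 317.0 [ 1.166 -0.336  0.14 ] (334, 0, 84, 8)
top red 272 6 49.9 707.5 [ 1.168 -0.023  0.14 ] (222, 0, 100, 15)
top red 172 14 26.5 584.0 [1.162 0.273 0.14 ] (146, 0, 54, 19)
top red 125 10 23.8 445.5 [1.185 0.415 0.14 ] (103, 0, 45, 21)
side tray [219. 308.] [ 0.338  -0.1903  0.0823] dist 0.388
side tray [181. 214.] [0.285  0.1839 0.0819] dist 0.339
side tray [246. 199.] [0.4867 0.2103 0.0816] dist 0.53
side red 320 257 14.0 482.0 [ 0.577 -0.211  0.14 ] (308, 244, 25, 27)
side red 246 158 7.4 110.5 [0.499 0.241 0.14 ] (240, 153, 13, 11)
```

View pics/c1.png

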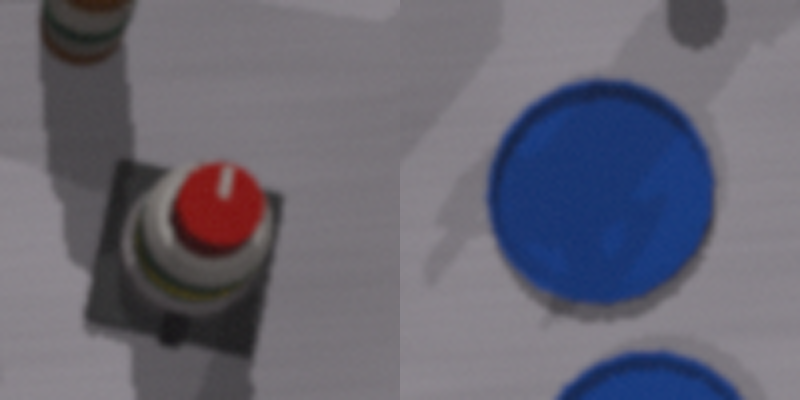

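The farthest tray is the one at top-view pixel (206,243), about (0.487, 0.214), 0.53 m from the base against 0.39 and 0.34 m. The crop confirms it, and it also confirms the striped red cap on the clamped jar, at about (0.578, -0.211). I'll move above the jar now, keeping the height.

Call:
send_rows --targets '[[[-1, -34, -26.6, 0, 0], [-1, -34, -26.6, 0, 0], [-1, -34, -26.6, 0, 0], [-1, -34, -26.6, 0, 0], [-1, -34, -26.6, 0, 0], [-1, -34, -26.6, 0, 0], [-1, -34, -26.6, 0, 0], [-1, -34, -26.6, 0, 0], [-1, -34, -26.6, 0, 0]]]'

```text
time_s: 1.1
eef_pos: [0.3971, 0.132, 0.2314]
ee_rot: [[-0.911, 0.413, 0.0], [0.413, 0.911, 0.0], [-0.0, 0.0, -1.0]]
force: [0.6, 0.9, -0.5]
gripper_width: 0.0853
```

Call:
send_rows --targets '[[[-1, -34, -26.6, 0, 0], [-1, -34, -26.6, 0, 0], [-1, -34, -26.6, 0, 0], [-1, -34, -26.6, 0, 0], [-1, -34, -26.6, 0, 0], [-1, -34, -26.6, 0, 0], [-1, -34, -26.6, 0, 0], [-1, -34, -26.6, 0, 0], [-1, -34, -26.6, 0, 0], [-1, 0, 0, 0, 0], [-1, 0, 0, 0, 0]]]'

```text
time_s: 2.2
eef_pos: [0.5762, -0.2113, 0.2304]
ee_rot: [[-0.91, 0.414, -0.001], [0.414, 0.91, 0.001], [0.002, 0.0, -1.0]]
force: [-0.3, -0.5, 0.2]
gripper_width: 0.0854
```

Call:
send_rows --targets '[[[-1, 0, 0, 0, 0.14], [-1, 0, 0, 0, 0.14], [-1, 0, 0, 0, 0.14], [-1, 0, 0, 0, 0.14], [-1, 0, 0, 0, 0.14], [-1, 0, 0, 0, 0.14], [-1, 0, 0, 0, 0.14], [-1, 0, 0, 0, 0.14], [-1, 0, 0, 0, 0.14], [-1, 0, 0, 0, 0.14]]]'

```text
time_s: 3.2
eef_pos: [0.576, -0.2092, 0.2316]
ee_rot: [[0.257, 0.967, -0.0], [0.967, -0.257, 0.0], [0.0, -0.0, -1.0]]
force: [-0.3, -0.0, 0.1]
gripper_width: 0.0857
```

Call:
send_rows --targets '[[[-1, 0, 0, 0, 0.14], [-1, 0, 0, 0, 0.14], [-1, 0, 0, 0, 0.14], [-1, 0, 0, 0, 0.14], [-1, 0, 0, 0, 0.14], [-1, 0, 0, 0, 0.14], [-1, 0, 0, 0, 0.14], [-1, 0, 0, 0, 0.14], [-1, 0, 0, 0, 0.14], [-1, 0, 0, 0, 0.14], [-1, 0, 0, 0, 0], [-1, 0, 0, 0, 0]]]'

```text
time_s: 4.4
eef_pos: [0.5762, -0.2098, 0.2315]
ee_rot: [[0.997, -0.079, -0.0], [-0.079, -0.997, 0.0], [-0.0, -0.0, -1.0]]
force: [-0.7, -0.0, -0.3]
gripper_width: 0.0856
```

```bash
cat >> h.py <<'E'
def wray(d,o,u,v):
    H=np.array(d['hand_eye']); x,y=(u-d['cx'])/d['fx'],(v-d['cy'])/d['fy']; t=np.hypot(x,y)
    r=np.array([x*np.sin(t)/t,y*np.sin(t)/t,np.cos(t)]); R=np.array(o['ee_rot'])
    return np.array(o['eef_pos'])+R@H[:3,3], R@H[:3,:3]@r
E
python3 - <<'E'
from h import *
w,o=grab('wrist','w1.png'); t,_=grab('top','t2.png')
print(o['joint_pos'],o['eef_pos'],o['ee_rot'],o['force']); print(w['fx'],w['cx'],w['cy'],np.round(w['hand_eye'],3).tolist())
hsv=cv2.cvtColor(w['img'],cv2.COLOR_BGR2HSV)
m=cv2.inRange(hsv,(0,150,60),(6,255,255))|cv2.inRange(hsv,(172,150,60),(180,255,255))
for c in cv2.findContours(m,0,1)[0]:
    if cv2.contourArea(c)>300:
        (u,v),r=cv2.minEnclosingCircle(c); q,d=wray(w,o,u,v); print(u,v,r,(q+d*(.16-q[2])/d[2]).round(4))
s=cv2.imread('pics/s1.png');D=bot.get_image('side')
print('amber base',onz(D,379,262,0.01).round(3))
E
```

```text
[-2.68393930e+01  2.64381940e+01  5.86665527e+00  6.94336189e+01
  4.58386727e-03  1.57696657e+02] [ 0.57618445 -0.20981885  0.23153615] [[ 9.96867769e-01 -7.90863453e-02 -4.42005246e-05]
 [-7.90863399e-02 -9.96867764e-01  1.12027852e-04]
 [-5.29219516e-05 -1.08181298e-04 -9.99999993e-01]] [-0.70714524 -0.00499997 -0.29724379]
325.19226210127806 284.7666303291731 206.96029538243118 [[0.0, -0.966, -0.26, 0.066], [1.0, 0.0, 0.001, -0.0], [-0.0, -0.26, 0.966, -0.141], [0.0, 0.0, 0.0, 1.0]]
284.2210388183594 210.66738891601562 43.45225524902344 [ 0.5819 -0.2096  0.16  ]
amber base [ 0.775 -0.146  0.01 ]
```

View pics/w1.png

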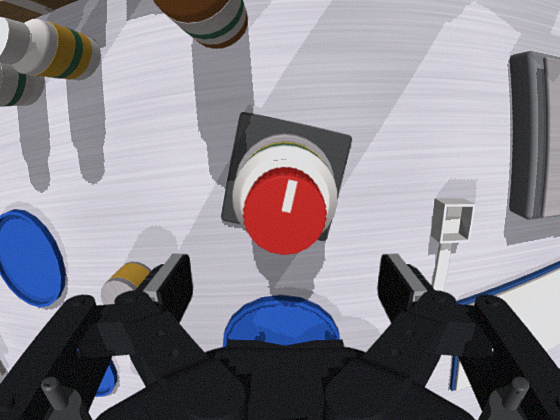

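The wrist view shows the cap disc centred at (285,211) with its stripe starting at the centre. That gives about (0.581, -0.210). The amber bottle is 0.2 m away, so it's clear of the gripper. Descending to 125 mm and closing.

Call:
send_rows --targets '[[[-1, 4, 0, 30, 0], [-1, 0, 0, 30, 0], [-1, 0, 0, 30, 0], [-1, 0, 0, 16, 0], [-1, 0, 0, 0, 0], [1, 0, 0, 0, 0], [1, 0, 0, 0, 0], [1, 0, 0, 0, 0], [1, 0, 0, 0, 0], [1, 0, 0, 0, 0], [1, 0, 0, 0, 0], [1, 0, 0, 0, 0]]]'

```text
time_s: 5.75
eef_pos: [0.5814, -0.211, 0.1272]
ee_rot: [[0.997, -0.083, 0.003], [-0.083, -0.997, -0.0], [0.003, 0.0, -1.0]]
force: [0.0, 2.2, 6.2]
gripper_width: 0.0571
```

Run:
```python
from h import *
s,o=grab('side','s2.png'); w,_=grab('wrist','w2.png')
print(o['joint_pos'],o['force'],o['ft_torque'],o['gripper_width'])
cv2.imwrite('pics/c2.png',np.hstack([cv2.resize(s['img'][190:310,260:380],(400,400),interpolation=2),cv2.resize(w['img'][60:360,130:430],(400,400))]))
```

```text
[-2.67406556e+01  3.06499202e+01 -3.33277979e+00  5.58694115e+01
  4.67897586e-02  1.58045826e+02] [0.03786723 2.20988303 6.19131396] [0.6458829  0.20161774 0.04452399] 0.05706193546750523
```

View pics/c2.png

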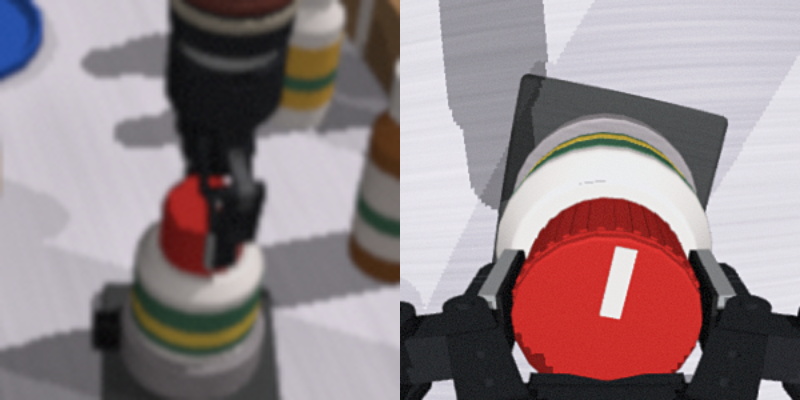

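The pads hold the cap on both sides (opening 57 mm) with the tips above the shoulder. Starting to unscrew anticlockwise, which is negative tool turn, and watching the stripe against the fingers for slip.

Call:
send_rows --targets '[[[1, 0, 0, -1, -0.06], [1, 0, 0, 0, -0.1], [1, 0, 0, 0, -0.12], [1, 0, 0, 0, -0.12], [1, 0, 0, 0, -0.12], [1, 0, 0, 0, -0.12], [1, 0, 0, 0, -0.12], [1, 0, 0, 0, -0.12], [1, 0, 0, 0, -0.12], [1, 0, 0, 0, -0.1], [1, 0, 0, 0, 0]]]'

```text
time_s: 6.95
eef_pos: [0.5796, -0.2069, 0.1272]
ee_rot: [[0.522, 0.853, -0.001], [0.853, -0.522, 0.007], [0.005, -0.004, -1.0]]
force: [-5.7, 19.0, 8.1]
gripper_width: 0.0565
```

```bash
cat >> h.py <<'E'
def stripe(f):
    w,o=grab('wrist',f); h=cv2.cvtColor(w['img'],cv2.COLOR_BGR2HSV)
    red=cv2.inRange(h,(0,150,60),(6,255,255))|cv2.inRange(h,(172,150,60),(180,255,255))
    c=max(cv2.findContours(red,0,1)[0],key=cv2.contourArea); k=np.zeros_like(red); cv2.fillPoly(k,[cv2.convexHull(c)],255)
    wh=cv2.inRange(h,(0,0,130),(180,70,255))&cv2.erode(k,np.ones((5,5)))
    s=max(cv2.findContours(wh,0,1)[0],key=cv2.contourArea)
    P=np.array([(lambda q,r:(q+r*(.16-q[2])/r[2])[:2])(*wray(w,o,*p)) for p in cv2.boxPoints(cv2.minAreaRect(s))])
    e=P[np.argsort(np.hypot(*(P-[.5805,-.2105]).T))]; d=e[2:].mean(0)-e[:2].mean(0)
    R=np.array(o['ee_rot']); y=np.degrees(np.arctan2(R[1,0],R[0,0])); a=np.degrees(np.arctan2(d[1],d[0]))
    print('box',P.round(3).tolist(),'stripe',a.round(1),'tool',y.round(1),'j6',np.round(o['joint_pos'][5],1),'F',np.round(o['force'],1),np.round(o['ft_torque'],2),o['gripper_width'],'z',o['eef_pos'])
E
python3 -c "
from h import *
stripe('w3.png')"
```

```text
box [[0.578, -0.204], [0.594, -0.188], [0.598, -0.193], [0.583, -0.209]] stripe 46.5 tool 58.5 j6 94.8 F [-5.7 19.   8.1] [ 3.54  0.82 -0.13] 0.05652460539383069 z [ 0.57960228 -0.20687186  0.12723236]
```

View pics/w3.png

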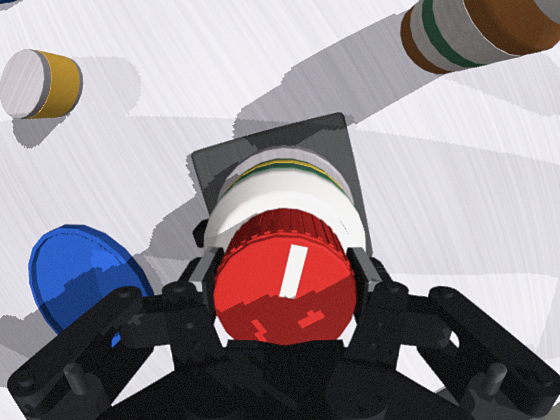

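Tool and stripe turned together by about 63°, so there's no slip. The 19 N side force and the TCP drift show the grip is about 4 mm off the cap axis, which works out at (0.577, -0.2107). I'll open, recentre and regrip.

Call:
send_rows --targets '[[[-1, 0, 0, 0, 0], [-1, 0, 0, 0, 0], [-1, 0, 0, 0, 0], [-1, 0, 0, 0, 0], [-1, 0, 0, 0, 0]]]'

```text
time_s: 7.5
eef_pos: [0.5805, -0.2114, 0.1264]
ee_rot: [[0.527, 0.85, 0.0], [0.85, -0.527, -0.0], [-0.0, 0.0, -1.0]]
force: [-1.1, 0.7, 0.0]
gripper_width: 0.0852
```

Run:
```python
from h import *
o=bot.get_obs(); R=np.array(o['ee_rot']); p=np.array(o['eef_pos']); print(p,o['force'],o['gripper_width'],(R.T@(np.array([.5771,-.2107,.126])-p)*1000).round(1))
stripe('w4.png')
```

```text
[ 0.58051503 -0.21137037  0.12644168] [-1.13658239  0.66427054  0.03506243] 0.08519989367373872 [-1.2 -3.3  0.4]
box [[0.578, -0.204], [0.593, -0.188], [0.597, -0.193], [0.582, -0.209]] stripe 45.4 tool 58.2 j6 95.0 F [-1.1  0.7  0. ] [ 0.05 -0.04  0.04] 0.08519989367373872 z [ 0.58051503 -0.21137037  0.12644168]
```

Call:
send_rows --targets '[[[-1, -1.2, -3.3, 0, 0], [-1, 0, 0, 0, 0], [1, 0, 0, 0, 0], [1, 0, 0, 0, 0], [1, 0, 0, 0, 0], [1, 0, 0, 0, 0], [1, 0, 0, 0, 0], [1, 0, 0, -1, 0], [1, 0, 0, 0, -0.06], [1, 0, 0, 0, -0.1], [1, 0, 0, 0, -0.12], [1, 0, 0, 0, -0.12]]]'

```text
time_s: 8.75
eef_pos: [0.5771, -0.2104, 0.1273]
ee_rot: [[0.15, 0.989, 0.0], [0.989, -0.15, -0.0], [0.0, 0.0, -1.0]]
force: [0.7, 0.4, 0.4]
gripper_width: 0.0567
```

Call:
send_rows --targets '[[[1, 0, 0, 0, -0.12], [1, 0, 0, 0, -0.12], [1, 0, 0, 0, -0.12], [1, 0, 0, 0, -0.12], [1, 0, 0, 0, -0.12], [1, 0, 0, 0, -0.12], [1, 0, 0, 0, -0.06], [1, 0, 0, 0, 0]]]'

```text
time_s: 9.55
eef_pos: [0.5777, -0.2104, 0.1274]
ee_rot: [[-0.586, 0.81, 0.001], [0.81, 0.586, 0.0], [-0.001, 0.001, -1.0]]
force: [3.8, 1.0, -0.8]
gripper_width: 0.0568
```

```bash
python3 -c "
from h import *
stripe('w5.png')"
```

```text
box [[0.573, -0.207], [0.564, -0.187], [0.57, -0.185], [0.579, -0.205]] stripe 113.7 tool 125.9 j6 27.3 F [ 3.8  1.  -0.8] [ 0.12 -0.64 -0.16] 0.05680958118005365 z [ 0.57768335 -0.21035814  0.12736575]
```

Side force is now only 4 N. The stripe has turned about 131° (2.28 rad), so there's roughly 1.55 rad left.

Call:
send_rows --targets '[[[1, 0, 0, 0, -0.1], [1, 0, 0, 0, -0.12], [1, 0, 0, 0, -0.12], [1, 0, 0, 0, -0.12], [1, 0, 0, 0, -0.12], [1, 0, 0, 0, -0.12], [1, 0, 0, 0, -0.12], [1, 0, 0, 0, -0.12], [1, 0, 0, 0, -0.12], [1, 0, 0, 0, -0.12], [1, 0, 0, 0, -0.12], [1, 0, 0, 0, -0.12]]]'

```text
time_s: 10.8
eef_pos: [0.578, -0.2095, 0.1274]
ee_rot: [[-0.888, -0.46, 0.002], [-0.46, 0.888, 0.002], [-0.002, 0.0, -1.0]]
force: [6.3, 4.0, -0.7]
gripper_width: 0.0567
```

Call:
send_rows --targets '[[[1, 0, 0, 0, -0.1], [1, 0, 0, 0, -0.05], [1, 0, 0, 0, 0], [1, 0, 0, 0, 0]]]'

```text
time_s: 11.2
eef_pos: [0.5778, -0.2095, 0.1274]
ee_rot: [[-0.812, -0.583, 0.001], [-0.583, 0.812, 0.001], [-0.002, 0.0, -1.0]]
force: [4.3, 5.2, -0.7]
gripper_width: 0.057
```

```bash
python3 -c "
from h import *
stripe('w6.png')"
```

```text
box [[0.575, -0.214], [0.554, -0.222], [0.552, -0.217], [0.573, -0.208]] stripe -156.5 tool -144.3 j6 -62.5 F [ 4.3  5.2 -0.7] [ 0.81 -0.91 -0.11] 0.056961681289939545 z [ 0.57778272 -0.20945735  0.12737224]
```

The cap has turned about 220° (3.85 rad, or at least 3.75 allowing for play). Trying a gentle lift while watching the force.

Call:
send_rows --targets '[[[1, 0, 0, -3, 0], [1, 0, 0, -3, 0], [1, 0, 0, -3, 0], [1, 0, 0, 0, 0]]]'

```text
time_s: 11.65
eef_pos: [0.5772, -0.2107, 0.137]
ee_rot: [[-0.812, -0.584, 0.001], [-0.584, 0.812, -0.001], [-0.0, -0.001, -1.0]]
force: [0.5, -0.5, -0.1]
gripper_width: 0.057
```

Call:
send_rows --targets '[[[1, 0, 0, -10, 0], [1, 0, 0, -15, 0], [1, 0, 0, -20, 0], [1, 0, 0, -20, 0], [1, 0, 0, -20, 0], [1, 0, 0, -10, 0], [1, 0, 0, 0, 0], [1, 0, 0, 0, 0]]]'

```text
time_s: 12.45
eef_pos: [0.5767, -0.2103, 0.2308]
ee_rot: [[-0.811, -0.584, -0.001], [-0.584, 0.811, 0.0], [0.0, 0.0, -1.0]]
force: [0.5, 0.6, -0.3]
gripper_width: 0.0568
```

Run:
```python
from h import *
s,o=grab('side','s7.png'); w,_=grab('wrist','w7.png')
R=np.array(o['ee_rot']); p=np.array(o['eef_pos']); print(p,o['force'],o['gripper_width'],(R.T@(np.array([.487,.214,p[2]])-p)*1000).round(1))
cv2.imwrite('pics/c7.png',np.hstack([cv2.resize(s['img'][150:310,240:400],(400,400),interpolation=2),cv2.resize(w['img'][60:360,130:430],(400,400))]))
```

```text
[ 0.57673822 -0.21026252  0.23079351] [ 0.51417988  0.59798555 -0.3087781 ] 0.056824574420994735 [-1.751e+02  3.967e+02  1.000e-01]
```

View pics/c7.png

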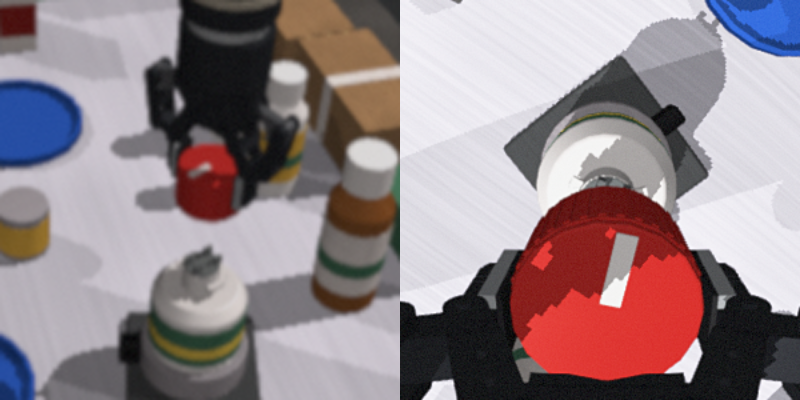

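The cap is off and in the fingers, and the neck is bare. Carrying it to the far tray, then down in stages.

Call:
send_rows --targets '[[[1, -6, 14, 0, 0], [1, -14, 32, 0, 0], [1, -14, 32, 0, 0], [1, -14, 32, 0, 0], [1, -14, 32, 0, 0], [1, -14, 32, 0, 0], [1, -14, 32, 0, 0], [1, -14, 32, 0, 0], [1, -14, 32, 0, 0], [1, -14, 32, 0, 0], [1, -14, 32, 0, 0], [1, -14, 32, 0, 0]]]'

```text
time_s: 13.75
eef_pos: [0.4914, 0.182, 0.2308]
ee_rot: [[-0.811, -0.585, -0.001], [-0.585, 0.811, -0.0], [0.001, 0.001, -1.0]]
force: [1.2, -0.3, -0.5]
gripper_width: 0.0565
```

Call:
send_rows --targets '[[[1, -11, 24, 0, 0], [1, -4, 7, 0, 0], [1, 0, 0, 20, 0], [1, 0, 0, 30, 0], [1, 0, 0, 30, 0], [1, 0, 0, 30, 0], [1, 0, 0, 30, 0], [1, 0, 0, 25, 0], [1, 0, 0, 20, 0], [1, 0, 0, 15, 0], [1, 0, 0, 0, 0], [1, 0, 0, 0, 0]]]'

```text
time_s: 14.95
eef_pos: [0.4866, 0.2138, 0.0314]
ee_rot: [[-0.812, -0.584, -0.001], [-0.584, 0.812, -0.0], [0.001, 0.0, -1.0]]
force: [-0.3, 0.6, 0.1]
gripper_width: 0.0568
```

Run:
```python
from h import *
s,o=grab('side','s8.png'); t,_=grab('top','t8.png')
print(o['eef_pos'],o['force'],o['gripper_width'])
cv2.imwrite('pics/c8.png',np.hstack([cv2.resize(s['img'][120:240,180:300],(400,400),interpolation=2),cv2.resize(t['img'][180:300,145:265],(400,400),interpolation=2)]))
```

```text
[0.48662661 0.21381148 0.03138931] [-0.2952338   0.59071102  0.09936532] 0.0567658260998341
```

View pics/c8.png

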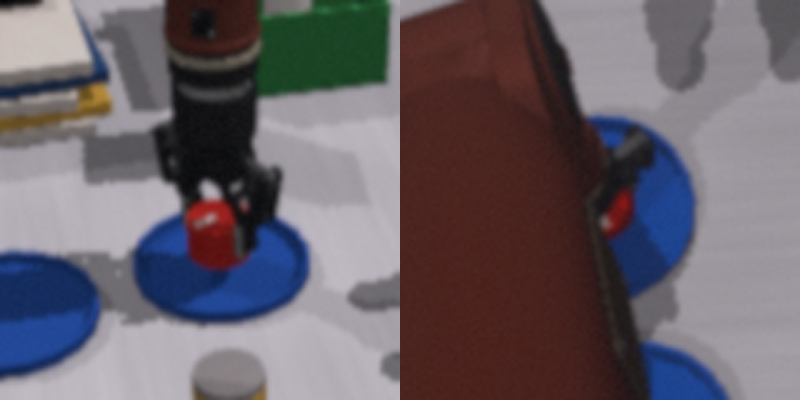

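The side view shows the cap upright over the middle of the tray. Lowering slowly to touch.

Call:
send_rows --targets '[[[1, 0, 0, 5, 0], [1, 0, 0, 5, 0], [1, 0, 0, 4, 0], [1, 0, 0, 3, 0], [1, 0, 0, 1.5, 0], [1, 0, 0, 0, 0]]]'

```text
time_s: 15.65
eef_pos: [0.4868, 0.2141, 0.0125]
ee_rot: [[-0.811, -0.584, -0.0], [-0.584, 0.811, -0.0], [0.0, 0.0, -1.0]]
force: [0.2, 0.0, -0.2]
gripper_width: 0.0569
```

Call:
send_rows --targets '[[[1, 0, 0, 1, 0], [1, 0, 0, 0, 0]]]'

```text
time_s: 15.85
eef_pos: [0.487, 0.2141, 0.0118]
ee_rot: [[-0.811, -0.584, 0.0], [-0.584, 0.811, 0.0], [-0.0, 0.0, -1.0]]
force: [-0.0, 0.3, -1.1]
gripper_width: 0.0567
```

Call:
send_rows --targets '[[[1, 0, 0, 1, 0], [1, 0, 0, 0, 0]]]'

```text
time_s: 16.05
eef_pos: [0.4871, 0.2141, 0.0108]
ee_rot: [[-0.811, -0.584, 0.0], [-0.584, 0.811, 0.0], [-0.0, -0.0, -1.0]]
force: [0.3, 0.7, -0.3]
gripper_width: 0.0568
```

Call:
send_rows --targets '[[[1, 0, 0, 0.7, 0], [1, 0, 0, 0, 0]]]'

```text
time_s: 16.25
eef_pos: [0.487, 0.2141, 0.0108]
ee_rot: [[-0.811, -0.585, 0.0], [-0.585, 0.811, 0.0], [-0.0, -0.0, -1.0]]
force: [-2.1, -1.0, 8.1]
gripper_width: 0.0566
```

Contact at 8 N upward means the cap is seated. Opening and rising straight up.

Call:
send_rows --targets '[[[1, 0, 0, -0.5, 0], [-1, 0, 0, 0, 0], [-1, 0, 0, 0, 0], [-1, 0, 0, 0, 0], [-1, 0, 0, 0, 0], [-1, 0, 0, -5, 0], [-1, 0, 0, -15, 0], [-1, 0, 0, -30, 0], [-1, 0, 0, -40, 0], [-1, 0, 0, -40, 0], [-1, 0, 0, -40, 0], [-1, 0, 0, -20, 0]]]'

```text
time_s: 17.45
eef_pos: [0.4881, 0.2145, 0.2046]
ee_rot: [[-0.811, -0.584, 0.004], [-0.584, 0.811, 0.001], [-0.004, -0.002, -1.0]]
force: [-0.2, 0.1, 0.1]
gripper_width: 0.0854
```

Call:
send_rows --targets '[[[-1, 0, 0, 0, 0], [-1, 0, 0, 0, 0]]]'

```text
time_s: 17.65
eef_pos: [0.487, 0.2141, 0.2007]
ee_rot: [[-0.811, -0.584, 0.001], [-0.584, 0.811, 0.0], [-0.001, -0.0, -1.0]]
force: [-0.9, -0.9, 0.2]
gripper_width: 0.0852
```

Run:
```python
from h import *
s,o=grab('side','s9.png'); w,_=grab('wrist','w9.png')
print(o['eef_pos'],o['force'],o['gripper_width'],o['time_s'])
h=cv2.cvtColor(s['img'],cv2.COLOR_BGR2HSV); m=cv2.inRange(h,(0,150,60),(6,255,255))|cv2.inRange(h,(172,150,60),(180,255,255))
for c in cv2.findContours(m,0,1)[0]:
    (u,v),r=cv2.minEnclosingCircle(c)
    if r>8: print(u,v,r,onz(s,u,v,.024).round(3))
cv2.imwrite('pics/f.png',np.hstack([cv2.resize(s['img'],(400,300)),cv2.resize(w['img'],(400,300))]))
```

```text
[0.48695352 0.21409108 0.20071525] [-0.93057139 -0.8591115   0.18095255] 0.08518328756742546 17.65
245.88356018066406 194.4178009033203 10.405397415161133 [0.488 0.214 0.024]
473.5 158.0 179.6504669189453 [1.316 0.235 0.024]
```

View pics/f.png

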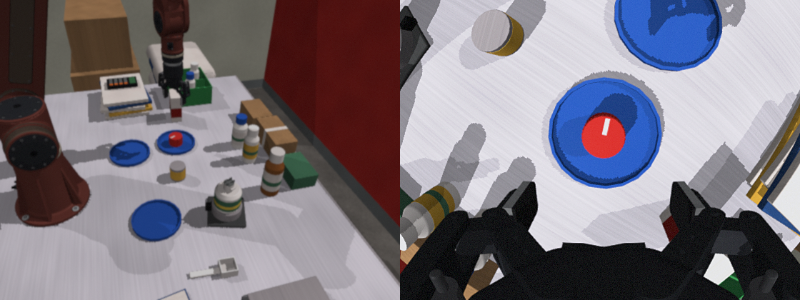

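The cap lies flat, stripe up, in the middle of the far tray, at about (0.488, 0.214). Everything else stands where it was and the gripper is clear. Handing in.

```bash
python3 -c "
from station import bot
print(bot.finish_job())"
```

```text
the job is handed in; nothing more can be done
None
```

I unscrewed the red cap, lifted it straight off the jar, set it in the blue tray farthest from the base, and handed the job in at about 17.7 s of the 48 s. The hand-in reports no verdict.

- **Unscrewing:** It took two grips, about 220° (3.85 rad) anticlockwise by the cap's stripe, with no slip seen. The lift showed almost no pull.
- **Placing:** I lowered the cap until I felt contact at 8 N, then opened and rose clear. The last pictures show it flat, stripe up, at (0.488, 0.214), close to my estimate of the tray's centre at (0.487, 0.214). The bystanders look unmoved by eye; I did not measure them again.
- **Disagreements:** The wrist camera put the cap axis about 4 mm off in x, which caused a 19 N side force on the first grip. I corrected it from the force and drift readings when regripping, and the side force stayed under 8 N after that. The top and side views differed by about 8 mm on the tray's centre, so I used a point between them, well inside the 50 mm tolerance.

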